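# Enter three cells on the blood cell counter

### The arm

A 6-joint arm with a two-finger parallel gripper is mounted at the origin on a cart in front of the work surface, level with it; the furniture and walls round the work are solid. World frame = base frame: x ahead of the robot, y to its left, z up, the work surface at z = 0. Lengths are in m, angles in rad, forces in N, time in s.
With the tool pointing down it reaches from about 0.425 to 0.925 m from the base axis. Payload 12.5 kg.
Tool frame: the origin (TCP) lies midway between the tips of the shut fingers; the grasp point (between the pads) lies 19 mm behind it; y points along the fingers, x is the direction in which the jaws open and shut, and the axes are right-handed (so a half turn about y gives the same grasp; the last joint's range is limited). The gripper opens to 85 mm and grips with 20 to 120 N. Pads are 22 mm wide; open, the fingers measure 114 mm over their backs; the gripper's body (76 mm by 85 mm) begins 54 mm behind the grasp point. The pads swing forward as they close: fully open they stand 13 mm farther back than shut.
Start: joints at [1.021, 0.491, 1.559, -0, 1.092, -0.106], TCP at [0.268, 0.564, 0.231] pointing down, gripper open.
Joint ranges: [-3.1, 3.1], [-0.84, 2.19], [0.05, 2.79], [-1.13, 4.28], [0.06, 2.93], [-2.69, 2.69]. Speed limits (rad/s): [2.22, 2.22, 2.79, 3.14, 3.14, 3.14].

### API

Orientations are given as a rotation vector (axis times angle).
In Python, from rig import manip gives the robot as it stands.
- The arm moves only by the tool drive_tool, never from a script. Its argument "motion" is a list of rows, each an object with "linear": the shift along the world's x, y, z in mm, a list of three; "twist": the turn, a rotation vector about the world's x, y, z in rad, a list of three; "jaw": the gripper command: -1 is shut, 1 is fully open, values between are in proportion. In form: [{"linear": [x, y, z], "twist": [rx, ry, rz], "jaw": jaw}, ...]. A call has 1 to 12 rows; each row is the pose to reach, as a shift and turn from the pose measured when the call began; what a row does not reach only later rows make up. A row lasts 1/8 s, in which the tool goes at most 62.5 mm and 10.7 degrees, less where a joint would pass 70% of its speed; a pose out of reach is approached as far as the arm can. A call with a gripper value outside its range is refused whole. The fingers move at their own pace and stop on an object; "grip_force" is the grip in N (left out, the last holds). Time passes only in rows, so rows that repeat a pose let the fingers close. It gives the time, the measured TCP pose, the force and the opening at its end, in the units of the state.
- manip.get_state(): the state, without advancing time (a new reading comes with each control period).
- manip.snapshot(name): name is "scene" or "top" or "wrist"; returns the picture (400x640x3 uint8, blue, green, red); there is no depth.
- manip.camera_model(name): a dict with "fov_y" (degrees; the focal length in pixels is half the picture's height over the tangent of half this angle, whatever the lens; pixels are square), "cx", "cy" (the principal point, pixels), "origin" and "orientation" of the camera in the world. Camera axes: x right, y up, looking along -z (the intrinsics and any distortion apply to the point x, -y, -z); pixel columns grow to the right and rows downward; lengths in m; the calibration is good to about 2 mm. A picture is of the moment at which its call begins: read the wrist's pose just before it. camera_model takes no time and is no camera call; for the wrist camera it gives the pose at the moment of the call.
- manip.job_done(): hands the job in, once; it reports no verdict.
Trained networks look in the newest picture that a camera, given by its name, has taken for a name from the list of things; names that differ only in an ending like _2 or _b are one class to them, and where a whole thing is asked for, a point or a joint stands for the part that bears it (a point fixed in the world has none). Each returns a list of dicts, best first, with "score" (0 to 1); they miss things now and then, are a little off and sometimes report something else, mostly with a low value. They report only what shows in the picture. A call takes as long as a camera call.
- manip.regions_of(camera, name): "pixels" (400x640 bool, what is visible of it) and "pixel" ([row, column] in pixels, amid what is visible of it).
- manip.place_of(camera, name): "pixel" ([row, column] in pixels: a listed point, or the origin of a listed thing).
The state is a dict: "t": time; "qpos": joint angles; "joint_vel": joint speeds; "joint_torque": joint torques, N m; "position": TCP position; "eef_rot": TCP orientation; "contact_force": force on the tool from outside, world axes, zero at the start; "torque": the same for the moment, N m; "finger_gap": opening from 0.0 (shut) to 1.0 (fully open).
Only numpy, scipy, OpenCV 4.12 (cv2) and the standard library are available. Lean on these libraries where they do the work, as an engineer would, in place of code of your own. Each camera call takes 0.05 s, during which the arm holds its last target.

### The job

Enter the three cells just seen under the microscope on the blood cell counter beside it: press the square key, then the long bar key, then the round key, each fully down and let right up again before the next. Press no other key and none out of turn, and leave the things lying around the counter where they are.

Things in the scene. Friction and masses are not known exactly. Their poses are not given: they have to be found in the camera images.
- counter: blood cell counter: white console fixed to the worktop, 150 (x) x 180 (y) x 36 mm high; display hood along its far (+x) edge, 58 mm high. Origin: centre of underside; x points to the display. Five white keys on 41 mm black tiles: near row x -38, y +46, 0, -46 mm; back row x +10, y +23, -23 mm (tile faces 39 mm over the worktop). Which key sits where varies.
- key_square_top (a point): centre of the top face of the square key, 22 x 22 mm; it stands 50 mm over the worktop at rest and moves with the key; its frame is parallel to the counter's
- key_square (a joint): travel of the square key in m: 0 up, 0.006 fully down; a spring pushes it straight up (about 1.4 N at the top, 4 N fully down with its pin); at 0.0045 or more the press counts
- pin_square (a joint): small white tell-tale pin, 4 x 10 mm, 18 mm nearer than the middle of the square key, in m: 0 standing 4 mm over the tile, about 0.0055 sunk; it is carried down by the key and stays where it was left
- key_bar_top (a point): centre of the top face of the long bar key, 12 x 34 mm, long along the counter's y; it stands 50 mm over the worktop at rest and moves with the key; its frame is parallel to the counter's
- key_bar (a joint): travel of the bar key in m: 0 up, 0.006 fully down; a spring pushes it straight up (about 1.4 N at the top, 4 N fully down with its pin); at 0.0045 or more the press counts
- pin_bar (a joint): small white tell-tale pin, 4 x 10 mm, 18 mm nearer than the middle of the bar key, in m: 0 standing 4 mm over the tile, about 0.0055 sunk; it is carried down by the key and stays where it was left
- key_round_top (a point): centre of the top face of the round key, 25 mm across; it stands 50 mm over the worktop at rest and moves with the key; its frame is parallel to the counter's
- key_round (a joint): travel of the round key in m: 0 up, 0.006 fully down; a spring pushes it straight up (about 1.4 N at the top, 4 N fully down with its pin); at 0.0045 or more the press counts
- pin_round (a joint): small white tell-tale pin, 4 x 10 mm, 18 mm nearer than the middle of the round key, in m: 0 standing 4 mm over the tile, about 0.0055 sunk; it is carried down by the key and stays where it was left
- key_triangle_top (a point): centre of the top face of the triangular key, about 25 mm across; it stands 50 mm over the worktop at rest and moves with the key; its frame is parallel to the counter's
- key_triangle (a joint): travel of the triangle key in m: 0 up, 0.006 fully down; a spring pushes it straight up (about 1.4 N at the top, 4 N fully down with its pin); at 0.0045 or more the press counts
- pin_triangle (a joint): small white tell-tale pin, 4 x 10 mm, 18 mm nearer than the middle of the triangle key, in m: 0 standing 4 mm over the tile, about 0.0055 sunk; it is carried down by the key and stays where it was left
- key_cross_top (a point): centre of the top face of the cross-shaped (plus) key, 28 mm across, arms 9 mm wide; it stands 50 mm over the worktop at rest and moves with the key; its frame is parallel to the counter's
- key_cross (a joint): travel of the cross key in m: 0 up, 0.006 fully down; a spring pushes it straight up (about 1.4 N at the top, 4 N fully down with its pin); at 0.0045 or more the press counts
- pin_cross (a joint): small white tell-tale pin, 4 x 10 mm, 18 mm nearer than the middle of the cross key, in m: 0 standing 4 mm over the tile, about 0.0055 sunk; it is carried down by the key and stays where it was left
- pen: blue pen, 145 mm long, 12 mm thick, lying left of the counter; loose bystander, origin at the centre of its underside
- dish: closed petri dish, 60 mm across, 15 mm high, right of the counter near its front; loose bystander, origin at the centre of its underside
- timer: small white digital timer, 60 x 64 x 18 mm, far left; loose bystander, origin at the centre of its underside
- wipes_pad: blue lens tissue pad, 35 x 57 x 12 mm, right of the counter; loose bystander, origin at the centre of its underside
- carton: small carton, 42 x 75 x 52 mm, right of the microscope; loose bystander, origin at the centre of its underside

How it is judged:
By the outcome, as a careful person would: the job done as asked, in the order asked, and still so for the second after the job is handed in, with the robot touching nothing.
It also fails if it takes over 35 s, if anything falls off the work surface, if the arm or the gripper's body presses on something with over 40 N, if the wrist force passes 120 N, or if a joint passes its speed limit or range.

## Working session

There is one attempt and no reset: what is moved stays moved. The work goes in short steps, Python scripts to look and compute and a tool call to move; the robot and the scene stay as the last step left them, time stands still between calls to the robot, and variables do not carry over. Pictures are saved under pics/ and viewed, and the job is handed in when it is done.

Besides the shell and the picture viewer there is one more tool, called in YAML: its name, and indented under it one key for each argument. drive_tool: Moves the arm, as the interface text tells. Its arguments: {"type":"object","properties":{"motion":{"type":"array"},"grip_force":{"type":"number"}},"required":["motion"]}

```bash
ls; mkdir -p pics
cat > h.py <<'E'
import numpy as np, cv2
from rig import manip
from scipy.spatial.transform import Rotation as R
def rot(o):
    o=np.array(o,float)
    if o.shape==(3,3): return o
    if o.shape==(3,): return R.from_rotvec(o).as_matrix()
    raise Exception(o)
E
python3 - <<'E'
from h import *
s=manip.get_state();print(s)
for c in ["scene","top"]:
    print(c,manip.camera_model(c))
    cv2.imwrite(f"pics/{c}0.png",manip.snapshot(c))
print(manip.camera_model("wrist"))
E
```

```text
pics
{'t': 0.0, 'qpos': array([ 1.02139632e+00,  4.91585052e-01,  1.55944428e+00, -1.47597257e-05,
        1.09168927e+00, -1.05625496e-01]), 'joint_vel': array([ 7.50121962e-04, -7.40957701e-06,  6.24167625e-04, -3.80789343e-04,
       -1.79230258e-03,  1.19420800e-03]), 'joint_torque': array([ 1.44684058e-03, -6.18471980e+01, -2.61586118e+01, -7.87310091e-05,
        4.17128686e-03,  1.76407292e-05]), 'position': array([0.26822611, 0.56427389, 0.23071368]), 'eef_rot': array([-1.38757442, -0.8756593 ,  0.87730702]), 'contact_force': array([ 0.28570121,  0.94474262, -0.15164556]), 'torque': array([ 0.01600793, -0.01931311,  0.0161853 ]), 'finger_gap': 0.9977339097008444}
scene {'fov_y': 56.488940606891305, 'cx': 316.77448559516563, 'cy': 201.93308476497572, 'origin': array([ 0.02361078, -0.54978895,  0.98065936]), 'orientation': array([ 0.65792688, -0.22585748, -0.63372804])}
top {'fov_y': 53.00179429927502, 'cx': 323.3969346853899, 'cy': 195.636815185048, 'origin': array([0.40620944, 0.04970256, 1.30881489]), 'orientation': array([ 0.04420481, -0.05160439, -1.58266721])}
{'fov_y': 58.02985457319923, 'cx': 320.42037228696387, 'cy': 204.53057516947462, 'origin': array([0.19454081, 0.5982698 , 0.37369384]), 'orientation': array([-0.28684704, -0.18068818,  1.11639215])}
```

View pics/scene0.png

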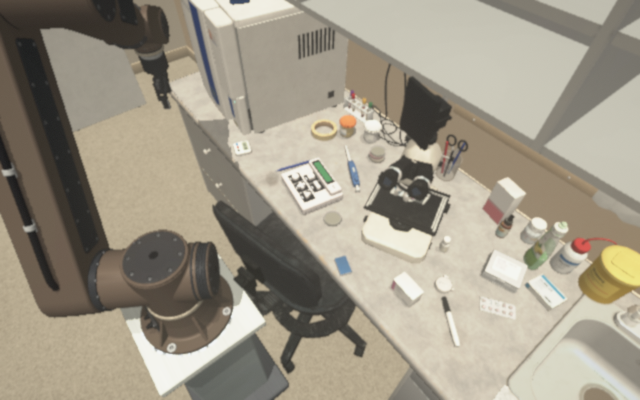

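View pics/top0.png

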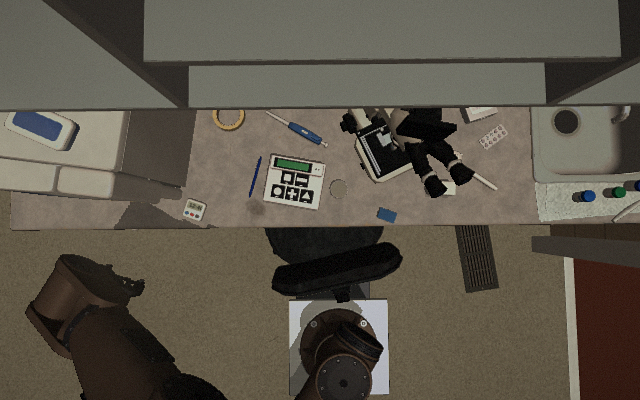

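```bash
cat >> h.py <<'E'
def ray(cam,px,M=None):
    M=M or manip.camera_model(cam)
    f=200/np.tan(np.radians(M['fov_y']/2))
    r,c=px
    d=np.array([(c-M['cx'])/f,-(r-M['cy'])/f,-1.0])
    return np.array(M['origin']),rot(M['orientation'])@d
def onplane(cam,px,z,M=None):
    o,d=ray(cam,px,M); return o+d*(z-o[2])/d[2]
E
python3 - <<'E'
from h import *
for c in ["top","scene"]:
    im=manip.snapshot(c)
    for n,z in [("counter",0),("key_square_top",.05),("key_bar_top",.05),("key_round_top",.05),("key_triangle_top",.05),("key_cross_top",.05)]:
        for k in manip.place_of(c,n)[:2]:
            print(c,n,round(k['score'],2),np.round(k['pixel'],1),np.round(onplane(c,k['pixel'],z),4))
im=manip.snapshot("top")
cv2.imwrite("pics/top1.png",cv2.resize(im[140:220,240:340],None,fx=7,fy=7,interpolation=cv2.INTER_CUBIC))
im=manip.snapshot("scene")
cv2.imwrite("pics/sc1.png",cv2.resize(im[130:240,250:370],None,fx=5,fy=5,interpolation=cv2.INTER_CUBIC))
E
```

```text
top counter 0.59 [180.8 294.4] [0.5358 0.1374 0.    ]
top key_square_top 0.47 [179.  287.5] [0.5368 0.1557 0.05  ]
top key_bar_top 0.71 [209.3 196.5] [0.4449 0.4414 0.05  ]
top key_bar_top 0.63 [180.1 299.7] [0.5329 0.1173 0.05  ]
top key_round_top 0.51 [193.9 277.4] [0.4902 0.1878 0.05  ]
top key_triangle_top 0.42 [197.5 301.7] [0.4779 0.1116 0.05  ]
top key_cross_top 0.57 [194.  291.1] [0.4893 0.1448 0.05  ]
scene counter 0.61 [191.6 313. ] [0.5317 0.1254 0.    ]
scene counter 0.5 [173.1 311.6] [0.5816 0.1988 0.    ]
scene key_square_top 0.43 [177.7 310.7] [0.5376 0.1454 0.05  ]
scene key_bar_top 0.47 [183.5 316.5] [0.537  0.1123 0.05  ]
scene key_round_top 0.57 [175.1 294.2] [0.5003 0.1897 0.05  ]
scene key_round_top 0.53 [222.  331.8] [ 0.4764 -0.0429  0.05  ]
scene key_triangle_top 0.53 [191.3 307.5] [0.4923 0.1032 0.05  ]
scene key_cross_top 0.51 [185.  302.7] [0.4963 0.1353 0.05  ]
```

```bash
ls pics
```

```text
sc1.png
scene0.png
top0.png
top1.png
```

View pics/top1.png

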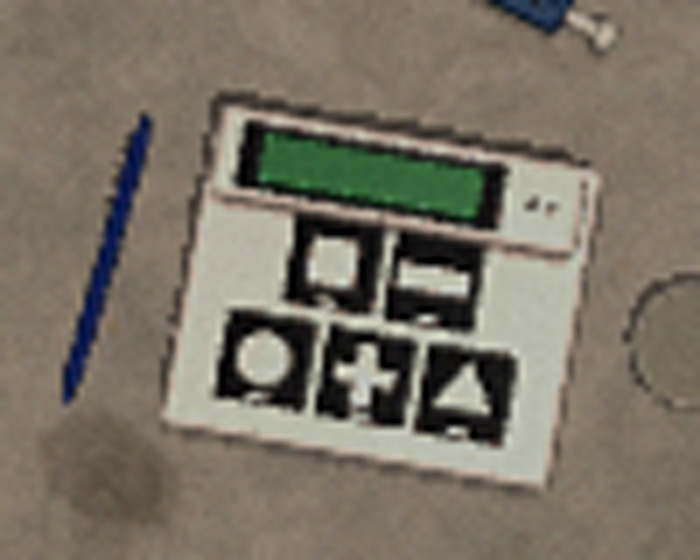

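View pics/sc1.png

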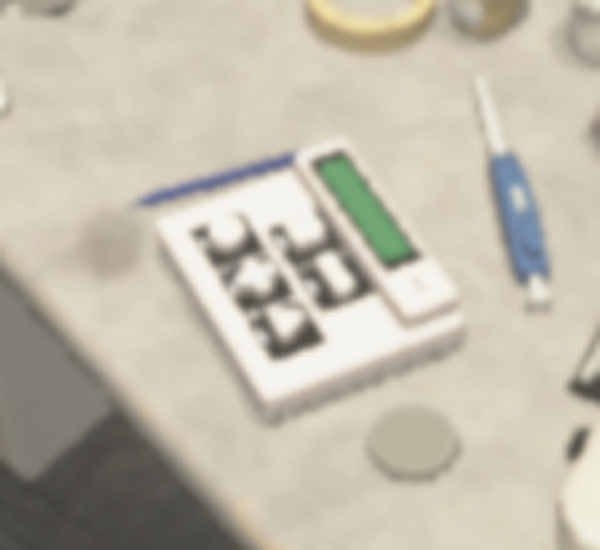

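Run:
```python
from h import *
# counter fit from top picture
loc={'sq':(10,23),'bar':(10,-23),'rd':(-38,46),'cr':(-38,0),'tr':(-38,-46)}
zp={'sq':(332,262),'bar':(432,278),'rd':(264,362),'cr':(364,378),'tr':(465,393)}
A=[];B=[]
for k in loc:
    p=onplane('top',(zp[k][1]/7+140,zp[k][0]/7+240),.05);A.append(np.array(loc[k])/1000);B.append(p[:2])
A=np.array(A);B=np.array(B);a=A-A.mean(0);b=B-B.mean(0)
U,S,V=np.linalg.svd(a.T@b);Rm=(U@V).T
t=B.mean(0)-Rm@A.mean(0);print("t",t,"yaw",np.degrees(np.arctan2(Rm[1,0],Rm[0,0])));print(np.round((B-(A@Rm.T+t))*1000,1), "scale",S.sum()/(a**2).sum())
print(rot(manip.get_state()['eef_rot']).round(3))
# cabinet
o1,d1=ray('top',(107,200));o2,d2=ray('top',(107,450))
n=np.cross(d1,d2)
for px in [(0,270),(100,490),(40,345),(150,560),(240,640),(130,480)]:
    o,d=ray('scene',px);s=n@(o1-o)/(n@d);print(px,o+s*d)
im=manip.snapshot("scene");cv2.imwrite("pics/sc2.png",cv2.resize(im[0:260,200:640],None,fx=1.8,fy=1.8))
```

```text
t [0.52735909 0.1353137 ] yaw -9.622197793391933
[[ 0.7 -0.4]
 [ 0.6  0. ]
 [-0.5 -0.2]
 [-0.6  0.3]
 [-0.2  0.3]] scale 1.0037984083618663
[[ 0.429  0.    -0.903]
 [ 0.903  0.     0.429]
 [ 0.    -1.    -0.   ]]
(0, 270) [0.64597422 0.48503302 0.48721223]
(100, 490) [ 0.6101675  -0.29730742  0.58154061]
(40, 345) [0.63447201 0.12127686 0.51306613]
(150, 560) [ 0.61404593 -0.43811402  0.56240289]
(240, 640) [ 0.63600262 -0.6074222   0.47889092]
(130, 480) [ 0.63422152 -0.29233609  0.49758392]
```

View pics/sc2.png

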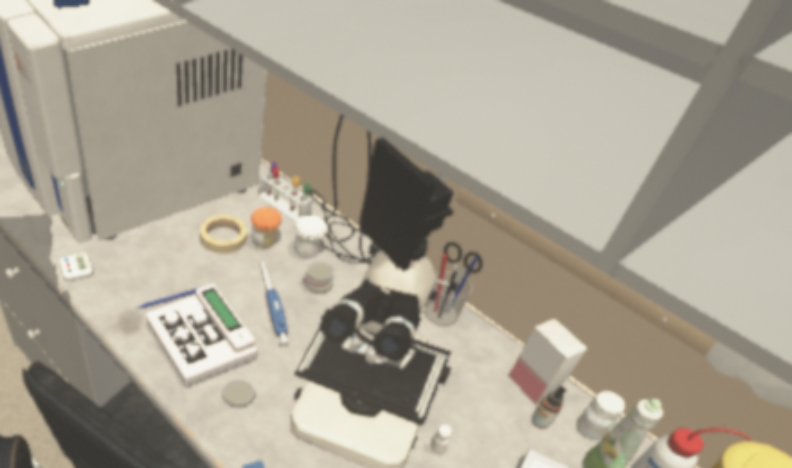

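drive_tool:
  motion:
    - {"linear": [23, -43, 0], "twist": [0, 0, 0.03], "jaw": -1}
    - {"linear": [46, -86, -5], "twist": [0, 0, 0.06], "jaw": -1}
    - {"linear": [70, -129, -10], "twist": [0, 0, 0.09], "jaw": -1}
    - {"linear": [93, -172, -20], "twist": [0, 0, 0.12], "jaw": -1}
    - {"linear": [116, -215, -30], "twist": [0, 0, 0.15], "jaw": -1}
    - {"linear": [139, -258, -40], "twist": [0, 0, 0.18], "jaw": -1}
    - {"linear": [162, -300, -50], "twist": [0, 0, 0.21], "jaw": -1}
    - {"linear": [185, -343, -60], "twist": [0, 0, 0.24], "jaw": -1}
    - {"linear": [209, -386, -70], "twist": [0, 0, 0.276], "jaw": -1}
    - {"linear": [232, -429, -80], "twist": [0, 0, 0.276], "jaw": -1}
    - {"linear": [232, -429, -80], "twist": [0, 0, 0.276], "jaw": -1}
    - {"linear": [232, -429, -80], "twist": [0, 0, 0.276], "jaw": -1}

```text
t: 2.45
position: [0.5001, 0.1356, 0.1514]
eef_rot: [-1.284, -1.084, 1.084]
contact_force: [0.2, 0.1, 0.1]
finger_gap: -0.001
```

Run:
```python
from h import *
s=manip.get_state();print(s['position'],rot(s['eef_rot']).round(3),s['joint_vel'].round(3))
M=manip.camera_model("wrist");im=manip.snapshot("wrist")
cv2.imwrite("pics/w1.png",im);np.save("w1.npy",im);import pickle;pickle.dump(M,open("w1.pkl","wb"))
for n,z in [("counter",0),("key_square_top",.05),("key_bar_top",.05),("key_round_top",.05),("key_triangle_top",.05),("key_cross_top",.05)]:
    for k in manip.place_of("wrist",n)[:2]:
        print(n,round(k['score'],2),np.round(k['pixel'],1),np.round(onplane("wrist",k['pixel'],z,M),4))
cv2.imwrite("pics/sc3.png",manip.snapshot("scene"))
```

```text
[0.50014526 0.13563109 0.15137919] [[ 0.168 -0.    -0.986]
 [ 0.986  0.     0.168]
 [ 0.    -1.     0.   ]] [ 0.024 -0.008  0.002 -0.001 -0.002  0.   ]
counter 0.6 [220.8 158.2] [ 0.5073 -0.0102  0.    ]
counter 0.59 [215.9 329.9] [0.528  0.1383 0.    ]
key_square_top 0.85 [252.  359.3] [0.5417 0.1571 0.05  ]
key_bar_top 0.73 [195.2 261.9] [0.4861 0.095  0.05  ]
key_bar_top 0.69 [256.1 295. ] [0.5369 0.1091 0.05  ]
key_round_top 0.8 [193.4 394.9] [0.5006 0.188  0.05  ]
key_triangle_top 0.84 [190.9 262.8] [0.4831 0.0964 0.05  ]
key_cross_top 0.87 [188.7 327.1] [0.4892 0.1413 0.05  ]
```

View pics/w1.png

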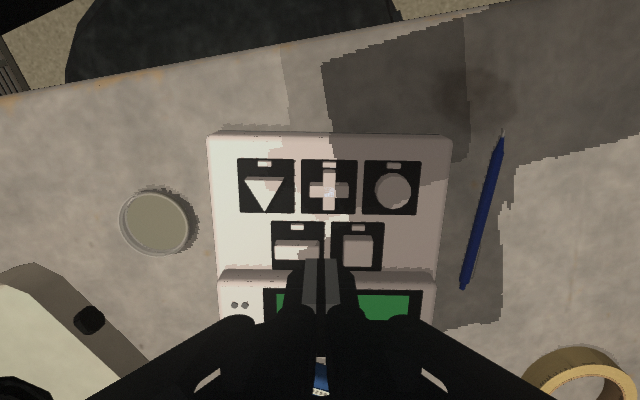

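View pics/sc3.png

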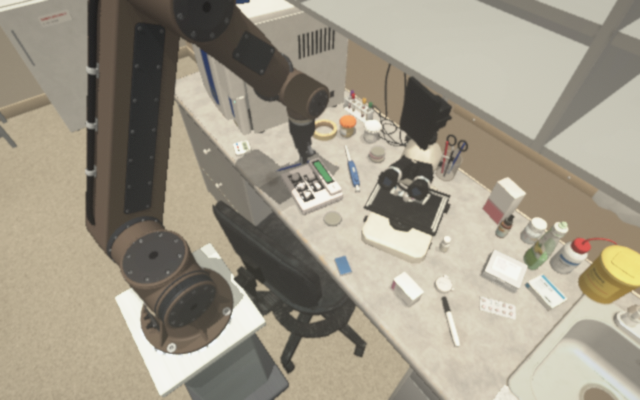

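Run:
```python
from h import *
loc={'sq':(10,23),'bar':(10,-23),'rd':(-38,46),'cr':(-38,0),'tr':(-38,-46)}
def fit(P):
    A=np.array([loc[k] for k in P])/1000.;B=np.array([P[k] for k in P]);a=A-A.mean(0);b=B-B.mean(0)
    U,S,V=np.linalg.svd(a.T@b);Rm=(U@V).T;t=B.mean(0)-Rm@A.mean(0)
    print(t.round(4),np.degrees(np.arctan2(Rm[1,0],Rm[0,0])).round(2),((B-(A@Rm.T+t))*1000).round(1).tolist(),S.sum()/(a**2).sum())
    for k in loc: print(k,(Rm@np.array(loc[k])/1000+t).round(4))
fit({'sq':(.5417,.1571),'bar':(.5369,.1091),'rd':(.5006,.188),'cr':(.4892,.1413)})
import pickle
M=pickle.load(open("w1.pkl","rb"));im=np.load("w1.npy")
cv2.imwrite("pics/w1z.png",cv2.resize(im[120:330,200:460],None,fx=3,fy=2.8,interpolation=cv2.INTER_CUBIC))
# tile centres by dark blobs
g=im.max(2)
print(sorted(M.keys()))
```

```text
[0.5289 0.1352] -9.76 [[-1.0, 1.0], [2.0, -1.7], [1.3, 1.1], [-2.3, -0.3]] 1.0322991146905864
sq [0.5427 0.1561]
bar [0.5349 0.1108]
rd [0.4993 0.1869]
cr [0.4915 0.1416]
tr [0.4837 0.0963]
['cx', 'cy', 'fov_y', 'orientation', 'origin']
```

View pics/w1z.png

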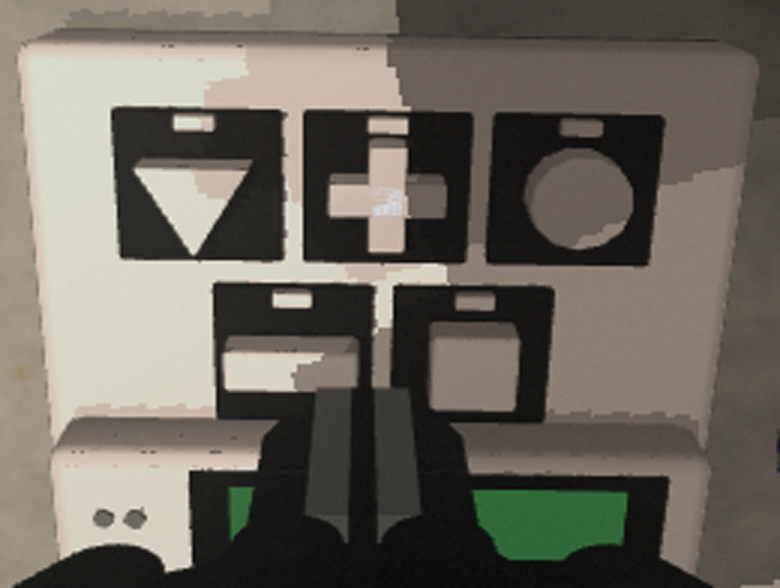

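drive_tool:
  motion:
    - {"linear": [21, 10, -20], "twist": [0, 0, 0], "jaw": -1}
    - {"linear": [41.5, 20.5, -40], "twist": [0, 0, 0], "jaw": -1}
    - {"linear": [41.5, 20.5, -65], "twist": [0, 0, 0], "jaw": -1}
    - {"linear": [41.5, 20.5, -85], "twist": [0, 0, 0], "jaw": -1}
    - {"linear": [41.5, 20.5, -85], "twist": [0, 0, 0], "jaw": -1}
    - {"linear": [41.5, 20.5, -85], "twist": [0, 0, 0], "jaw": -1}

```text
t: 3.6
position: [0.542, 0.1566, 0.0672]
eef_rot: [-1.284, -1.086, 1.085]
contact_force: [0.2, 0.1, -0.1]
finger_gap: 0.002
```

Run:
```python
from h import *
im=manip.snapshot("wrist");cv2.imwrite("pics/w2.png",cv2.resize(im[60:400,120:520],None,fx=1.7,fy=1.7))
im=manip.snapshot("scene");cv2.imwrite("pics/sc4.png",cv2.resize(im[100:240,230:390],None,fx=4.2,fy=4.2,interpolation=cv2.INTER_CUBIC))
```

```text
(no output)
```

View pics/w2.png

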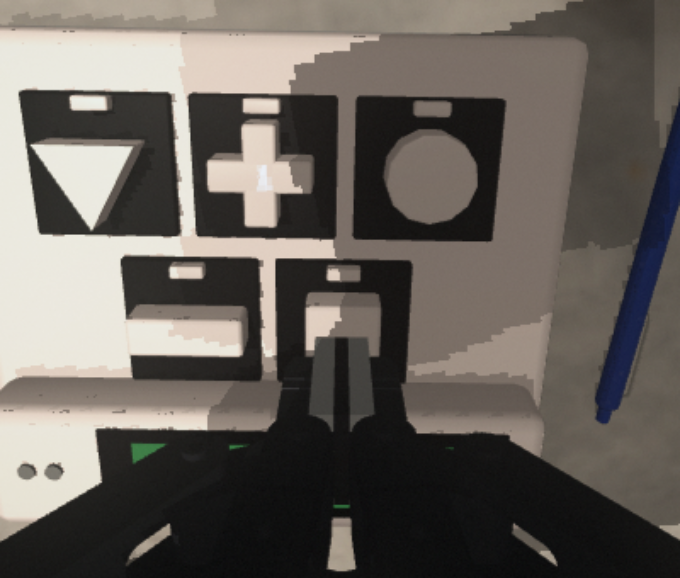

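View pics/sc4.png

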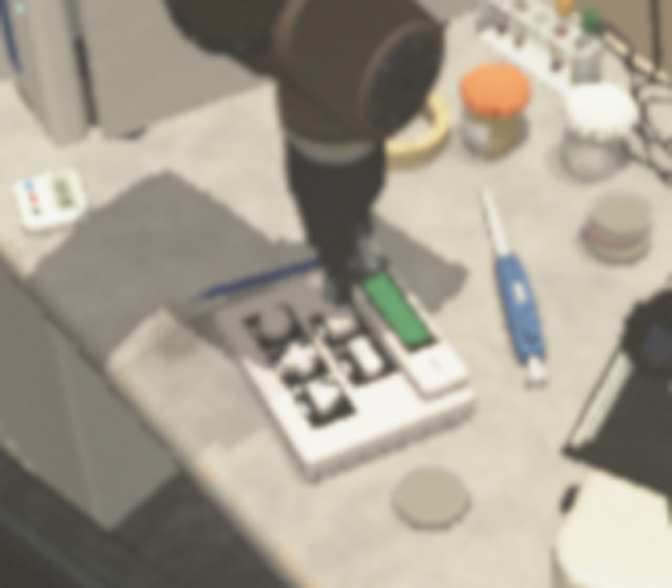

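drive_tool:
  motion:
    - {"linear": [0, -0.5, -10], "twist": [0, 0, 0], "jaw": -1}
    - {"linear": [0, -0.5, -16], "twist": [0, 0, 0], "jaw": -1}
    - {"linear": [0, -0.5, -19], "twist": [0, 0, 0], "jaw": -1}
    - {"linear": [0, -0.5, -22], "twist": [0, 0, 0], "jaw": -1}
    - {"linear": [0, -0.5, -23], "twist": [0, 0, 0], "jaw": -1}
    - {"linear": [0, -0.5, -23], "twist": [0, 0, 0], "jaw": -1}

```text
t: 4.45
position: [0.542, 0.156, 0.0445]
eef_rot: [-1.284, -1.087, 1.084]
contact_force: [-1.7, -0.7, 3.1]
finger_gap: 0.002
```

drive_tool:
  motion:
    - {"linear": [0, 0, -0.7], "twist": [0, 0, 0], "jaw": -1}
    - {"linear": [0, 0, -1.2], "twist": [0, 0, 0], "jaw": -1}
    - {"linear": [0, 0, -1.2], "twist": [0, 0, 0], "jaw": -1}

```text
t: 4.82
position: [0.542, 0.156, 0.0439]
eef_rot: [-1.284, -1.087, 1.084]
contact_force: [-4.5, -1.4, 10.9]
finger_gap: -0.002
```

drive_tool:
  motion:
    - {"linear": [0, 0, 3], "twist": [0, 0, 0], "jaw": -1}
    - {"linear": [0, 0, 10], "twist": [0, 0, 0], "jaw": -1}
    - {"linear": [0, 0, 24], "twist": [0, 0, 0], "jaw": -1}
    - {"linear": [-4, -22, 27], "twist": [0, 0, 0], "jaw": -1}
    - {"linear": [-8, -45, 24], "twist": [0, 0, 0], "jaw": -1}
    - {"linear": [-8, -45, 20], "twist": [0, 0, 0], "jaw": -1}
    - {"linear": [-8, -45, 20], "twist": [0, 0, 0], "jaw": -1}

```text
t: 5.7
position: [0.5342, 0.1114, 0.0641]
eef_rot: [-1.285, -1.087, 1.084]
contact_force: [-0.4, 0.8, -0.4]
finger_gap: 0.0
```

Run:
```python
from h import *
im=manip.snapshot("wrist");cv2.imwrite("pics/w3.png",cv2.resize(im[60:400,120:520],None,fx=1.7,fy=1.7))
```

```text
(no output)
```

View pics/w3.png

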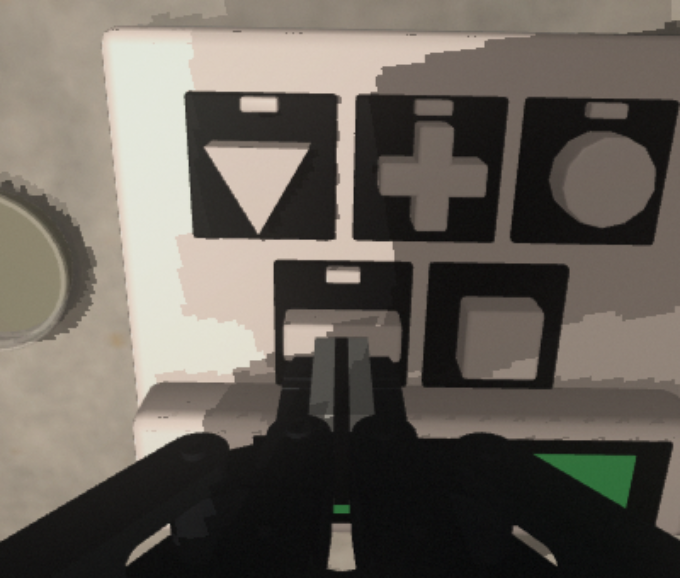

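The square key is back up and its pin (around zoom px 475,275) has sunk. The tip is centred over the bar key, so I'll press it next.

drive_tool:
  motion:
    - {"linear": [0, -0.5, -8], "twist": [0, 0, 0], "jaw": -1}
    - {"linear": [0, -0.5, -13], "twist": [0, 0, 0], "jaw": -1}
    - {"linear": [0, -0.5, -16], "twist": [0, 0, 0], "jaw": -1}
    - {"linear": [0, -0.5, -19], "twist": [0, 0, 0], "jaw": -1}
    - {"linear": [0, -0.5, -20], "twist": [0, 0, 0], "jaw": -1}
    - {"linear": [0, -0.5, -20.8], "twist": [0, 0, 0], "jaw": -1}
    - {"linear": [0, -0.5, -20.8], "twist": [0, 0, 0], "jaw": -1}

```text
t: 6.62
position: [0.5342, 0.1112, 0.044]
eef_rot: [-1.285, -1.088, 1.084]
contact_force: [-2.6, 3.9, 9.9]
finger_gap: 0.001
```

drive_tool:
  motion:
    - {"linear": [0, 0, 3], "twist": [0, 0, 0], "jaw": -1}
    - {"linear": [0, 0, 10], "twist": [0, 0, 0], "jaw": -1}
    - {"linear": [0, 0, 26], "twist": [0, 0, 0], "jaw": -1}
    - {"linear": [-12, 25, 30], "twist": [0, 0, 0], "jaw": -1}
    - {"linear": [-24, 51, 30], "twist": [0, 0, 0], "jaw": -1}
    - {"linear": [-35.5, 76, 24], "twist": [0, 0, 0], "jaw": -1}
    - {"linear": [-35.5, 76, 20], "twist": [0, 0, 0], "jaw": -1}
    - {"linear": [-35.5, 76, 20], "twist": [0, 0, 0], "jaw": -1}

```text
t: 7.62
position: [0.499, 0.1869, 0.0642]
eef_rot: [-1.285, -1.088, 1.084]
contact_force: [0.3, 0.1, -0.3]
finger_gap: -0.002
```

Run:
```python
from h import *
im=manip.snapshot("wrist");cv2.imwrite("pics/w4.png",cv2.resize(im[60:400,120:520],None,fx=1.7,fy=1.7))
```

```text
(no output)
```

View pics/w4.png

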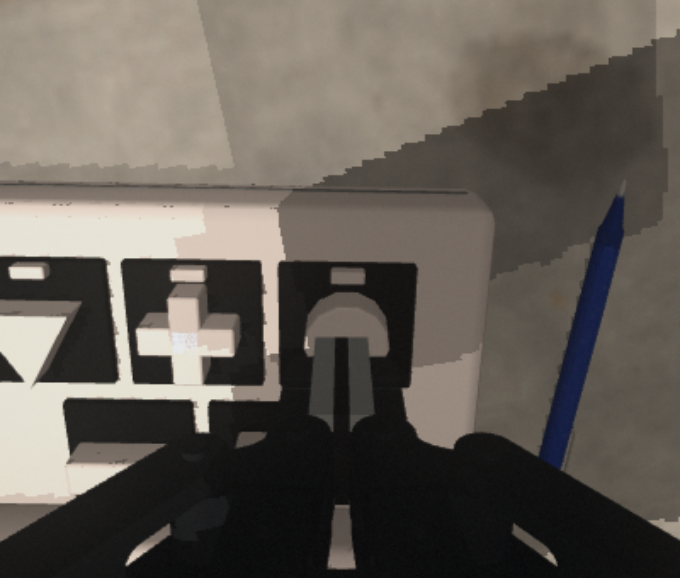

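The bar's pin has sunk and the bar is back up. The tip is over the round key, about 1 mm to one side, so I'll nudge it and press.

drive_tool:
  motion:
    - {"linear": [0, 1, -8], "twist": [0, 0, 0], "jaw": -1}
    - {"linear": [0, 1, -13], "twist": [0, 0, 0], "jaw": -1}
    - {"linear": [0, 1, -16], "twist": [0, 0, 0], "jaw": -1}
    - {"linear": [0, 1, -19], "twist": [0, 0, 0], "jaw": -1}
    - {"linear": [0, 1, -20], "twist": [0, 0, 0], "jaw": -1}
    - {"linear": [0, 1, -20.9], "twist": [0, 0, 0], "jaw": -1}
    - {"linear": [0, 1, -20.9], "twist": [0, 0, 0], "jaw": -1}

```text
t: 8.55
position: [0.4993, 0.1876, 0.044]
eef_rot: [-1.285, -1.088, 1.083]
contact_force: [-1.7, -4.1, 10.0]
finger_gap: -0.001
```

Fully down against the stop at about 10 N. Now I'll release and lift clear, then back off for a final look.

drive_tool:
  motion:
    - {"linear": [0, 0, 3], "twist": [0, 0, 0], "jaw": -1}
    - {"linear": [0, 0, 10], "twist": [0, 0, 0], "jaw": -1}
    - {"linear": [0, 0, 26], "twist": [0, 0, 0], "jaw": -1}
    - {"linear": [0, -15, 60], "twist": [0, 0, 0], "jaw": -1}
    - {"linear": [0, -30, 90], "twist": [0, 0, 0], "jaw": -1}
    - {"linear": [0, -50, 107], "twist": [0, 0, 0], "jaw": -1}
    - {"linear": [0, -50, 107], "twist": [0, 0, 0], "jaw": -1}
    - {"linear": [0, -50, 107], "twist": [0, 0, 0], "jaw": -1}

```text
t: 9.55
position: [0.4991, 0.1379, 0.151]
eef_rot: [-1.285, -1.088, 1.083]
contact_force: [0.0, 0.1, 0.1]
finger_gap: -0.0
```

Run:
```python
from h import *
im=manip.snapshot("wrist");cv2.imwrite("pics/w5.png",cv2.resize(im[60:400,60:520],None,fx=1.7,fy=1.7))
im=manip.snapshot("scene");cv2.imwrite("pics/sc5.png",im)
```

```text
(no output)
```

View pics/w5.png

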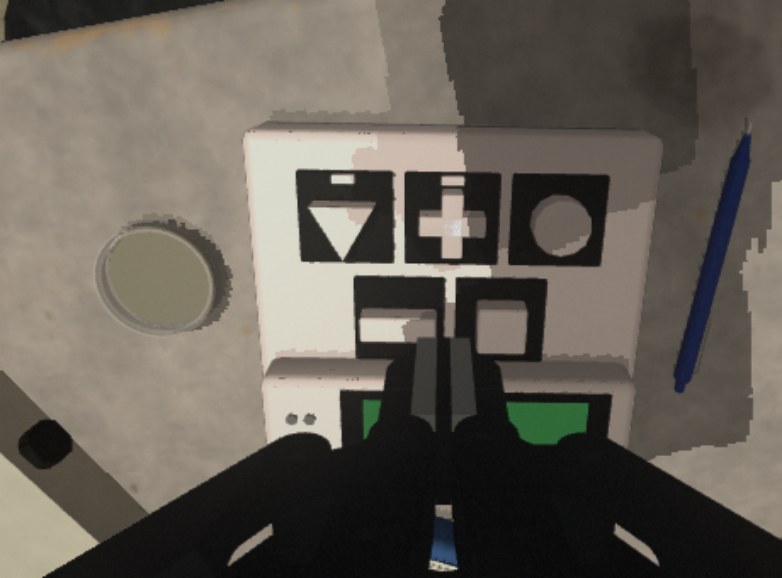

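View pics/sc5.png

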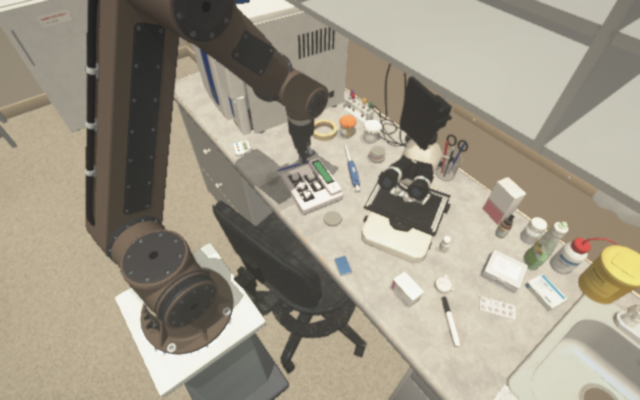

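The wrist picture shows no pin on the square, bar and round tiles, so those three have sunk. The triangle and cross pins (zoom px 342,178 and 453,181) still stand, all five keys are up, and the pen and dish look unmoved.

```bash
python3 -c "
from rig import manip
print(manip.job_done(), manip.get_state()['t'])"
```

```text
the job is handed in; nothing more can be done
the job is handed in; nothing more can be done
```

I pressed the square key, then the long bar, then the round key with the shut fingertips. Each went down to its stop (tip at z about 44 mm, about 10–11 N), and I lifted clear before going to the next. The job was handed in at about 9.7 s, well inside the 35 s limit.

- **Keys and pins:** the last wrist picture shows the square, bar and round pins sunk and the triangle and cross pins still standing. All five keys are back up.
- **Bystanders:** in the last wrist and scene pictures, the pen and dish look unmoved by eye, and the other things show no visible change in the scene view. I did not measure their positions.
- **Tool:** it is clear of the counter, with about 0 N on the wrist.
- **Disagreements:** the networks gave a few false hits, such as the timer or the triangle reported as the bar key. I left these out after checking them against the pictures. The top and wrist position estimates for the counter differed by about 1.5 mm, so I used a value between them.

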